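Set out the animal anaesthesia masks by size

TASK

Set the four teal animal face masks out on the four white pads of the strip, one on each pad, in order of size: the largest on the pad next to the green button, then each next smaller one along the row. Stand each mask upright, mouth down, in the middle of its pad, and leave the little amber bottle standing where it is.

Things in the scene. Friction and masses are not known exactly. Their poses are not given: they have to be found in the camera images.
- mask_xl_mid (a point): The extra-large animal anaesthesia face mask, loose, standing mouth down: black rim 76 mm across, teal cone above it narrowing to 26 mm, and on top an upright white round connector port, 22 mm across and 34 mm tall, with a dark hole in its top. Total height 90 mm; rigid, 65 g or so. The point is on its axis, half-way up (45 mm above its foot, 45 mm below the top of the port); z is up along the axis.
- mask_l_mid (a point): The large animal anaesthesia face mask, loose, standing mouth down: black rim 64 mm across, teal cone above it narrowing to 26 mm, and on top an upright white round connector port, 22 mm across and 34 mm tall, with a dark hole in its top. Total height 80 mm; rigid, 52 g or so. The point is on its axis, half-way up (40 mm above its foot, 40 mm below the top of the port); z is up along the axis.
- mask_m_mid (a point): The medium animal anaesthesia face mask, loose, standing mouth down: black rim 52 mm across, teal cone above it narrowing to 26 mm, and on top an upright white round connector port, 22 mm across and 34 mm tall, with a dark hole in its top. Total height 70 mm; rigid, 42 g or so. The point is on its axis, half-way up (35 mm above its foot, 35 mm below the top of the port); z is up along the axis.
- mask_s_mid (a point): The small animal anaesthesia face mask, loose, standing mouth down: black rim 40 mm across, teal cone above it narrowing to 26 mm, and on top an upright white round connector port, 22 mm across and 34 mm tall, with a dark hole in its top. Total height 60 mm; rigid, 32 g or so. The point is on its axis, half-way up (30 mm above its foot, 30 mm below the top of the port); z is up along the axis.
- pad_a_top (a point): One of the four identical flat white round pads (88 mm across, with a thin pale-blue ring 60 mm across round the middle) of the row, 100 mm apart centre to centre in a straight line along a dark grey strip fixed to the table. Point: centre of the pad's flat top, 10 mm above the table. The letters say nothing about the pad's place in the row; the pad's place is told by its distance from the green marker.
- pad_b_top (a point): One of the four identical flat white round pads (88 mm across, with a thin pale-blue ring 60 mm across round the middle) of the row, 100 mm apart centre to centre in a straight line along a dark grey strip fixed to the table. Point: centre of the pad's flat top, 10 mm above the table. The letters say nothing about the pad's place in the row; the pad's place is told by its distance from the green marker.
- pad_c_top (a point): One of the four identical flat white round pads (88 mm across, with a thin pale-blue ring 60 mm across round the middle) of the row, 100 mm apart centre to centre in a straight line along a dark grey strip fixed to the table. Point: centre of the pad's flat top, 10 mm above the table. The letters say nothing about the pad's place in the row; the pad's place is told by its distance from the green marker.
- pad_d_top (a point): One of the four identical flat white round pads (88 mm across, with a thin pale-blue ring 60 mm across round the middle) of the row, 100 mm apart centre to centre in a straight line along a dark grey strip fixed to the table. Point: centre of the pad's flat top, 10 mm above the table. The letters say nothing about the pad's place in the row; the pad's place is told by its distance from the green marker.
- green_marker_top (a point): Low round green button, 28 mm across, fixed at one end of the strip in line with the pads, 67 mm from the centre of the nearest pad (so 167, 267 and 367 mm from the others). It marks the end where the largest mask belongs. (The other end of the strip carries a low grey square.) Point: centre of its top, 14 mm above the table.
- amber_bottle: Small amber glass bottle with a white cap, 34 mm across and 70 mm tall, standing loose among the masks. Origin at the centre of its underside; z up. Leave it standing where it is.

How it is judged (in metres and radians):
At the end, for the whole second after the job is handed in: Each mask stands upright (within 0.1 rad), released and at rest on a pad, its centre within 12 mm of the pad's centre; largest nearest the green button, then in falling size along the row. The amber bottle is upright and within 30 mm of where it was (((horizontal distance between mask_xl_mid and pad_a_top below 0.012 m and z of mask_xl_mid in the frame of pad_a_top between 0.041 and 0.049 m) or (horizontal distance between mask_xl_mid and pad_b_top below 0.012 m and z of mask_xl_mid in the frame of pad_b_top between 0.041 and 0.049 m) or (horizontal distance between mask_xl_mid and pad_c_top below 0.012 m and z of mask_xl_mid in the frame of pad_c_top between 0.041 and 0.049 m) or (horizontal distance between mask_xl_mid and pad_d_top below 0.012 m and z of mask_xl_mid in the frame of pad_d_top between 0.041 and 0.049 m)) and horizontal distance between mask_xl_mid and green_marker_top between 0.037 and 0.097 m and angle between each of mask_xl_mid, mask_l_mid, mask_m_mid, mask_s_mid's own z axis and vertical below 0.1 rad and linear speed of each of mask_xl, mask_l, mask_m, mask_s below 0.02 m/s and angular speed of each of mask_xl, mask_l, mask_m, mask_s below 0.2 rad/s and ((horizontal distance between mask_l_mid and pad_a_top below 0.012 m and z of mask_l_mid in the frame of pad_a_top between 0.036 and 0.044 m) or (horizontal distance between mask_l_mid and pad_b_top below 0.012 m and z of mask_l_mid in the frame of pad_b_top between 0.036 and 0.044 m) or (horizontal distance between mask_l_mid and pad_c_top below 0.012 m and z of mask_l_mid in the frame of pad_c_top between 0.036 and 0.044 m) or (horizontal distance between mask_l_mid and pad_d_top below 0.012 m and z of mask_l_mid in the frame of pad_d_top between 0.036 and 0.044 m)) and horizontal distance between mask_l_mid and green_marker_top between 0.137 and 0.197 m and ((horizontal distance between mask_m_mid and pad_a_top below 0.012 m and z of mask_m_mid in the frame of pad_a_top between 0.031 and 0.039 m) or (horizontal distance between mask_m_mid and pad_b_top below 0.012 m and z of mask_m_mid in the frame of pad_b_top between 0.031 and 0.039 m) or (horizontal distance between mask_m_mid and pad_c_top below 0.012 m and z of mask_m_mid in the frame of pad_c_top between 0.031 and 0.039 m) or (horizontal distance between mask_m_mid and pad_d_top below 0.012 m and z of mask_m_mid in the frame of pad_d_top between 0.031 and 0.039 m)) and horizontal distance between mask_m_mid and green_marker_top between 0.237 and 0.297 m and ((horizontal distance between mask_s_mid and pad_a_top below 0.012 m and z of mask_s_mid in the frame of pad_a_top between 0.026 and 0.034 m) or (horizontal distance between mask_s_mid and pad_b_top below 0.012 m and z of mask_s_mid in the frame of pad_b_top between 0.026 and 0.034 m) or (horizontal distance between mask_s_mid and pad_c_top below 0.012 m and z of mask_s_mid in the frame of pad_c_top between 0.026 and 0.034 m) or (horizontal distance between mask_s_mid and pad_d_top below 0.012 m and z of mask_s_mid in the frame of pad_d_top between 0.026 and 0.034 m)) and horizontal distance between mask_s_mid and green_marker_top between 0.337 and 0.397 m and distance of amber_bottle from where it was at the start of the episode below 0.03 m and angle between amber_bottle's own z axis and vertical below 0.4 rad); the robot touches nothing.
It fails at once if The amber bottle is shifted by more than 30 mm or tipped (distance of amber_bottle from where it was at the start of the episode above 0.03 m or angle between amber_bottle's own z axis and vertical above 0.4 rad).
It also fails if it takes over 104 s, if anything falls off the work surface, if the arm or the gripper's body presses on something with over 40 N, if the wrist force passes 120 N, or if a joint passes its speed limit or range.

ROBOT

A 7-joint arm with a two-finger parallel gripper is mounted at the origin on the work surface. World frame = base frame: x ahead of the robot, y to its left, z up, the work surface at z = 0. Lengths are in mm, angles in rad, forces in N, time in s.
With the tool pointing down it reaches from about 350 to 775 mm from the base axis. Payload 3.1 kg.
Tool frame: the origin (TCP) lies midway between the tips of the shut fingers; the grasp point (between the pads) lies 19 mm behind it; y points along the fingers, z is the direction in which the jaws open and shut, and the axes are right-handed (so a half turn about y gives the same grasp; the last joint's range is limited). The gripper opens to 85 mm and grips with 20 to 120 N. Pads are 22 mm wide; open, the fingers measure 114 mm over their backs; the gripper's body (76 mm by 85 mm) begins 54 mm behind the grasp point. The pads swing forward as they close: fully open they stand 13 mm farther back than shut.
Start: joints at [-1.247, 0.311, 0.014, 1.512, -0.004, 1.319, -0.027], TCP at [196.708, 513.638, 204.604] pointing down, gripper open.
Joint ranges: [-2.7, 2.7], [-0.3, 1.91], [-1.27, 1.3], [0.12, 2.57], [-1.44, 4.58], [0.2, 2.03], [-3.05, 3.05]. Speed limits (rad/s): [2.79, 2.79, 3.14, 3.14, 3.14, 3.14, 3.14].

INTERFACE

Orientations are given as [roll, pitch, yaw] about the fixed x, y, z axes, in that order (R = Rz(yaw) Ry(pitch) Rx(roll)).
In Python, from rig import * gives the robot as it stands. The module is installed in compiled form; this text tells all that it offers. Calls block until the motion is done:
- move_to(position, orientation): joint-space move of the TCP to a pose.
- move_straight(position, rot=None, speed=150, guard=None): straight line of the TCP; rot=None keeps the orientation; speed is the mean speed in mm/s. With guard (N) it stops when the force on the tool has changed by that much, and returns True; else False.
- movej(angles): joint-space move.
- set_gripper(opening, f_grip=None): finger opening in mm; f_grip is the grip in N (None keeps the last); returns when the fingers have stopped.
- sleep(seconds).
- ik(position, orientation): joint angles nearest the present ones, or None.
- grab_frame(name): name is "side" or "top" or "wrist"; returns a dict with "pixels" (384x512x3 uint8, red, green, blue), "fx", "fy", "cx", "cy" (pixels), "rvec" (rotation vector, rad) and "tvec" (3), from world to camera coordinates, as OpenCV has them. Camera axes: x right, y down, z forward; pixel columns grow to the right and rows downward; lengths in mm; the calibration is good to about 2 mm. A picture is of the moment at which its call begins. There is no depth.
A pose or a line that the arm cannot do raises PlanningError and nothing moves.
- job_done(): hands the job in, once; it reports no verdict.
Readings, each from a call of its own:
- current_time_s(): time.
- current_q(): joint angles.
- current_qd(): joint speeds.
- current_joint_efforts(): joint torques, N m.
- current_position(): TCP position.
- current_tool_rot(): TCP orientation.
- current_ft_force(): force on the tool from outside, world axes, zero at the start.
- current_moment(): the same for the moment, N m.
- current_finger_gap(): finger opening in mm.
Only numpy, scipy, OpenCV 4.12 (cv2) and the standard library are available. Lean on these libraries where they do the work, as an engineer would, in place of code of your own. Each camera call takes 0.05 s, during which the arm holds its last target. There are 200 camera calls.

## Working session

There is one attempt and no reset: what is moved stays moved. The work goes in short steps, each a Python script; the robot and the scene stay as the last script left them, time stands still between calls to the robot, and variables do not carry over. Pictures are saved under pics/ and viewed, about 12 in all and at most 16, crops included, and the job is handed in when it is done.

```bash
mkdir -p pics; python3 - <<'E'
from rig import *
import cv2
for n in ("top","side"):
    f=grab_frame(n); cv2.imwrite(f"pics/{n}0.png",f["pixels"][:,:,::-1])
    print(n,f["fx"],f["fy"],f["cx"],f["cy"],f["rvec"],f["tvec"])
print(current_tool_rot(),current_position(),current_time_s(),current_finger_gap())
E
```

```text
top 477.18152902879757 477.18152902879757 257.17647163398294 192.72686622291923 [ 2.28725931 -1.91679356  0.19591651] [ -72.19033958  534.94474763 1006.2318921 ]
side 385.0444364848462 385.0444364848462 252.59015450616877 194.37156538605893 [ 0.36934668 -2.80315517  1.16472934] [ 516.55231717  154.87574073 1003.37947203]
[-1.57297570e+00 -8.37340980e-05 -3.65756155e-01] [196.46015842 512.92669794 203.61425055] 0.1 85.65035357241116
```

View pics/top0.png

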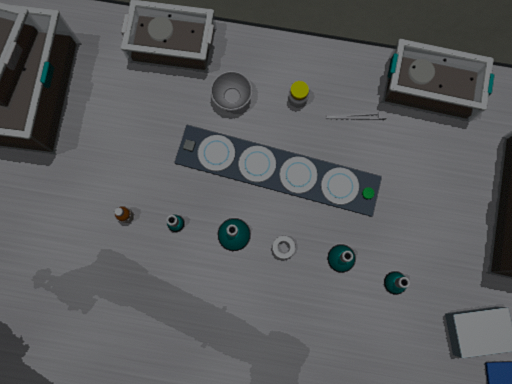

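View pics/side0.png

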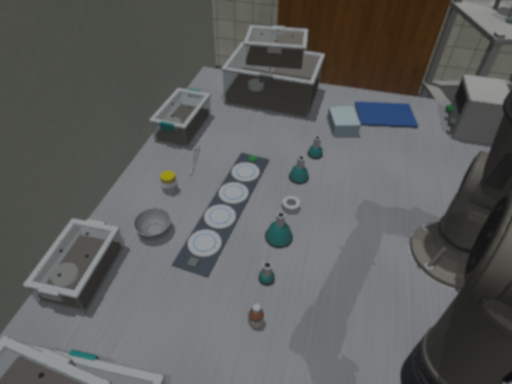

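The top view shows the pads at (216,152), (257,163), (298,175) and (340,186), with the green button at (369,193). The masks are at (175,222) small, (234,234) XL, (341,258) L and (396,283) M. The bottle is at (123,214). The side view agrees, and it also shows a white ring lying at (284,247) in the top view.

```bash
cat > h.py <<'E'
from rig import *
import numpy as np, cv2
def uv2w(f,uv,z):
    R,_=cv2.Rodrigues(np.array(f["rvec"],float)); t=np.array(f["tvec"],float)
    d=R.T@np.array([(uv[0]-f["cx"])/f["fx"],(uv[1]-f["cy"])/f["fy"],1]); c=-R.T@t
    return (c+d*(z-c[2])/d[2])
def proj(f,p):
    K=np.array([[f["fx"],0,f["cx"]],[0,f["fy"],f["cy"]],[0,0,1]])
    return cv2.projectPoints(np.array([p],float),np.array(f["rvec"],float),np.array(f["tvec"],float),K,None)[0].ravel()
def blobs(m,lo,hi):
    n,l,s,c=cv2.connectedComponentsWithStats(m.astype(np.uint8))
    return [(s[i],c[i],l==i) for i in range(1,n) if lo<=s[i][4]<=hi]
E
python3 - <<'E'
from h import *
f=grab_frame("top"); p=f["pixels"]; h=cv2.cvtColor(p,cv2.COLOR_RGB2HSV); H,S,V=[h[...,i].astype(int) for i in range(3)]
teal=(H>80)&(H<100)&(S>120)
for s,c,m in blobs(teal,60,3000):
    print("teal",s,c.round(1),uv2w(f,c,10).round(0), p[m].mean(0).round())
g=(H>45)&(H<78)&(S>120)&(V>50)
for s,c,m in blobs(g,30,500): print("green",s,c.round(1),uv2w(f,c,14).round(1))
pads=(V>140)&(S<60)
for u,v in ((216,152),(257,163),(298,175),(340,186)):
    sub=np.zeros_like(pads); sub[v-26:v+26,u-26:u+26]=1
    q=pads&sub; b=max(blobs(q,300,3000),key=lambda b:b[0][4]); cs,_=cv2.findContours(b[2].astype(np.uint8),0,1)
    c=cv2.fitEllipse(cs[0]); print("pad",c,uv2w(f,c[0],10).round(1))
crop=lambda u,v:cv2.resize(p[v-25:v+25,u-25:u+25,::-1],(380,290) if 0 else (290,290),interpolation=0)
cv2.imwrite("pics/crops.png",np.vstack([np.hstack([crop(175,222),crop(234,234)]),np.hstack([crop(341,258),crop(396,283)])]))
E
```

```text
teal [388  53  10  25 126] [392.4  64.9] [ 921. -247.   10.] [ 3. 66. 65.]
teal [ 40  62  14  26 240] [46.8 74.3] [748. 579.  10.] [ 2. 48. 46.]
teal [488  74   6  20  77] [490.4  83.3] [ 915. -487.   10.] [10. 87. 85.]
teal [167 215  17  16 103] [177.2 224.5] [443. 191.  10.] [ 4. 44. 43.]
teal [218 219  32  31 643] [233.9 234.9] [443.  59.  10.] [ 1. 48. 46.]
teal [328 245  27  27 425] [339.5 258.6] [ 431. -185.   10.] [ 2. 46. 45.]
teal [385 272  20  22 261] [393.  282.7] [ 399. -310.   10.] [ 2. 44. 43.]
green [362 187  13  12 114] [368.1 192.5] [ 592.6 -228.3   14. ]Traceback (most recent call last):
  File "<stdin>", line 11, in <module>
ValueError: max() iterable argument is empty
```

```bash
python3 - <<'E'
from h import *
f=grab_frame("top"); p=f["pixels"]; h=cv2.cvtColor(p,cv2.COLOR_RGB2HSV); H,S,V=[h[...,i].astype(int) for i in range(3)]
print(p[152,216],p[145,205],p[137,230],p[210,260])
P=[]
for u,v in ((216,152),(257,163),(298,175),(340,186)):
    q=np.zeros(V.shape,bool); q[v-26:v+26,u-26:u+26]=V[v-26:v+26,u-26:u+26]>105
    b=min(blobs(q,150,3000),key=lambda b:np.hypot(*(b[1]-(u,v)))); cs,_=cv2.findContours(b[2].astype(np.uint8),0,1)
    c=cv2.fitEllipse(max(cs,key=len)); w=uv2w(f,c[0],10); P.append(w); print("pad",np.round(c[0],1),np.round(c[1],1),w.round(1))
print([np.linalg.norm(a-b).round(1) for a,b in zip(P,P[1:])])
crop=lambda u,v:cv2.convertScaleAbs(cv2.resize(p[v-25:v+25,u-25:u+25,::-1],(290,290),interpolation=0),alpha=1.5)
cv2.imwrite("pics/crops.png",np.vstack([np.hstack([crop(175,222),crop(234,234)]),np.hstack([crop(341,258),crop(396,283)])]))
E
```

```text
[128 130 131] [123 129 134] [44 50 59] [111 111 113]
pad [216.  152.3] [34.2 36.2] [626.8 136.4  10. ]
pad [256.9 163.2] [34.6 36.2] [617.6  36.8  10. ]
pad [298.2 174.3] [35.1 36.4] [608.  -62.7  10. ]
pad [339.8 185.4] [35.1 36.7] [ 598.8 -162.1   10. ]
[np.float64(100.0), np.float64(100.0), np.float64(99.8)]
```

View pics/crops.png

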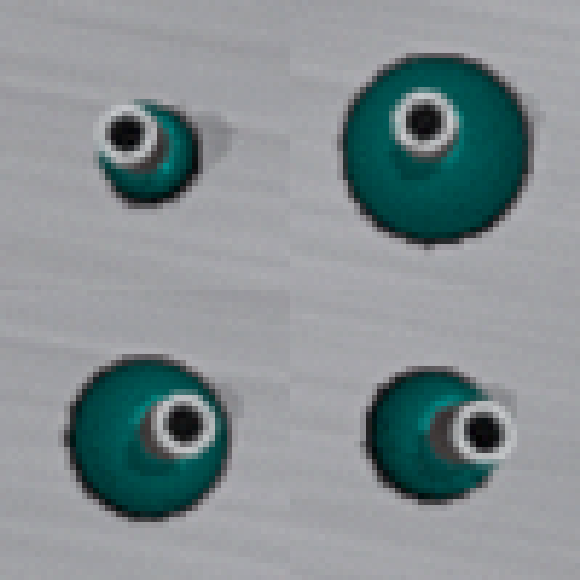

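Pads and masks are resolved, with pad spacing at 100 mm as expected. In the crops, the port holes are sharp dark spots inside white rings. I'll measure port tops against rim centres, then check the poses with IK.

```bash
cat >> h.py <<'E'
MASKS={"S":(60,40),"M":(70,52),"L":(80,64),"XL":(90,76)}
def measure(f,seeds,z0=0):
    """per mask: axis from the hole at port top, and rim-circle centre, world mm"""
    p=f["pixels"]; h=cv2.cvtColor(p,cv2.COLOR_RGB2HSV); H,S,V=[h[...,i].astype(int) for i in range(3)]; out={}
    for k,(u,v) in seeds.items():
        hh,d=MASKS[k]; w=np.zeros(V.shape,bool); w[v-24:v+24,u-24:u+24]=1
        dark=w&(p.max(2)<45)&(p[...,1].astype(int)-p[...,0]<14)
        white=cv2.morphologyEx((w&(V>125)&(S<60)).astype(np.uint8),cv2.MORPH_CLOSE,np.ones((3,3)))
        c=[(b,uv2w(f,b[1],hh+z0)) for b in blobs(dark,4,40)]
        teal=(w&(H>80)&(H<100)&(S>120)).astype(np.uint8)
        tb=max(blobs(teal,30,3000),key=lambda b:b[0][4])[2].astype(np.uint8)
        cs,_=cv2.findContours(tb,0,1); (rc,rr)=cv2.minEnclosingCircle(cs[0])
        out[k]=([ (x[0][1].round(1),int(x[0][0][4]),x[1][:2].round(1)) for x in c],uv2w(f,rc,z0+5)[:2].round(1),round(rr,1))
    return out
YAW=-1.664; ROT=[-np.pi/2,0,YAW]
E
python3 - <<'E'
from h import *
f=grab_frame("top")
for k,v in measure(f,{"S":(175,222),"XL":(234,234),"L":(341,258),"M":(396,283)}).items(): print(k,v)
print(uv2w(f,(123,212),70))
for p in ([443,59],[443,191],[431,-185],[399,-310],[626.8,136.4],[617.6,36.8],[608,-62.7],[598.8,-162.1]):
    for z in (200,35): 
        q=ik(p+[z],ROT); print(p,z,None if q is None else np.round(q,2))
E
```

```text
S ([(array([171. , 219.6]), 23, array([446.2, 196.8])), (array([175.5, 224.3]), 11, array([437.9, 185. ])), (array([178.5, 227.8]), 26, array([431.5, 177.1]))], array([446.2, 197.3]), 8.1)
XL ([(array([231.7, 229.3]), 26, array([445. ,  60.6])), (array([229.8, 246. ]), 35, array([409.8,  58. ]))], array([444.3,  60.1]), 15.7)
L ([(array([331.5, 248.5]), 4, array([ 443.1, -154.2])), (array([328.2, 254. ]), 5, array([ 430.4, -149. ])), (array([347.1, 255.5]), 27, array([ 434.2, -188.8])), (array([340.6, 257. ]), 8, array([ 428.7, -175.8])), (array([332.2, 266.7]), 19, array([ 405.5, -161.1])), (array([349.5, 268.3]), 6, array([ 408.6, -197.4]))], array([ 433.7, -189. ]), 13.4)
M ([(array([387.4, 285.2]), 33, array([ 388.5, -282.8])), (array([396.6, 282.7]), 21, array([ 397. , -301.2])), (array([403.9, 282.2]), 25, array([ 400.7, -316.3])), (array([399.5, 292.8]), 4, array([ 377.5, -309.6]))], array([ 401. , -316.1]), 11.1)
[443.17890347 300.75489886  70.        ]
[443, 59] 200 [-0.76  0.11  0.65  1.8  -0.07  1.26 -0.19]
[443, 59] 35 [-0.66  0.32  0.59  2.03 -0.23  0.86 -0.03]
[443, 191] 200 [-0.86  0.18  0.49  1.71 -0.09  1.27 -0.45]
[443, 191] 35 [-0.83  0.37  0.48  1.93 -0.22  0.89 -0.33]
[431, -185] 200 [-0.25  0.17  0.72  1.75 -0.12  1.27  0.4 ]
[431, -185] 35 [-0.38  0.47  0.97  1.98 -0.48  0.94  0.74]
[399, -310] 200 [-0.09  0.29  0.91  1.66 -0.24  1.3   0.77]
[399, -310] 35 [-0.17  0.63  1.13  1.89 -0.66  1.06  1.14]
[626.8, 136.4] 200 [-0.6   0.55  0.59  1.26 -0.3   1.42 -0.12]
[626.8, 136.4] 35 [-0.63  0.7   0.63  1.48 -0.44  1.11 -0.01]
[617.6, 36.8] 200 [-0.55  0.53  0.74  1.33 -0.35  1.41  0.09]
[617.6, 36.8] 35 [-0.55  0.68  0.72  1.55 -0.49  1.09  0.19]
[608, -62.7] 200 [-0.46  0.54  0.85  1.36 -0.4   1.42  0.29]
[608, -62.7] 35 [-0.42  0.68  0.76  1.58 -0.51  1.09  0.38]
[598.8, -162.1] 200 [-0.37  0.63  1.06  1.34 -0.55  1.48  0.55]
[598.8, -162.1] 35 [-0.3   0.73  0.85  1.55 -0.59  1.13  0.59]
```

Hole centre and rim centre agree within about 1 mm for all four masks, so all are standing upright. I'll start with XL.

```bash
cat >> h.py <<'E'
PADS={"XL":(598.8,-162.1),"L":(608.0,-62.7),"M":(617.6,36.8),"S":(626.8,136.4)}
SRC={"XL":(444.8,60.5),"L":(434.0,-188.9),"M":(400.8,-316.2),"S":(446.2,197.0)}
def carry(k):
    H=MASKS[k][0]; x,y=SRC[k]; a,b=PADS[k]; g=H-30; zt=125+g
    set_gripper(50,30)
    move_to([x,y,zt],ROT); 
    print("down",move_straight([x,y,g],speed=120,guard=8),current_position().round(1) )
    set_gripper(15,30); print(k,"gap",current_finger_gap())
    move_straight([x,y,zt],speed=150); print("gap lifted",current_finger_gap())
    move_straight([a,b,zt],speed=200)
    move_straight([a,b,g+20],speed=150)
    sleep(0.3)
    print("touch",move_straight([a,b,g+8],speed=20,guard=3),current_position().round(1),"expect z",g+10)
    set_gripper(50); move_straight([a,b,zt],speed=150); print("t",current_time_s())
E
python3 - <<'E'
from h import *
carry("XL")
f=grab_frame("top"); cv2.imwrite("pics/top1.png",f["pixels"][:,:,::-1])
E
```

```text
down False [445.5  60.6  60.6]
XL gap 18.898114442977704
gap lifted 19.243156575225512
touch True [ 599.2 -162.1   70.6] expect z 70
t 9.5833
```

View pics/top1.png

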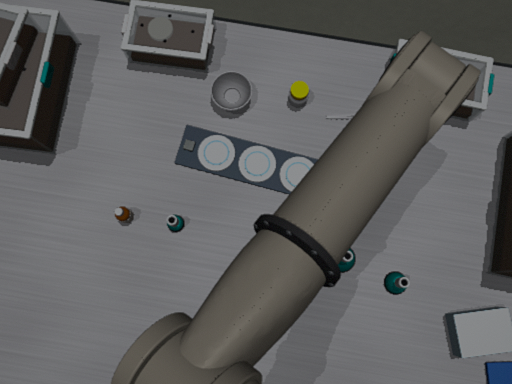

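XL's source spot is now empty. The arm hides its pad, so I'll move to above L to see the placement. The gap read 19 mm on a 22 mm port, so this is worth checking.

```bash
python3 - <<'E'
from h import *
move_to([446,197,185],ROT)
f=grab_frame("top"); p=f["pixels"]
a=proj(f,[598.8,-162.1,10]); print(a)
r=measure(f,{"XL":tuple(int(x) for x in a)},10); print(r)
cv2.imwrite("pics/top2.png",cv2.resize(p[120:330,150:440,::-1],None,fx=2.7,fy=2.7))
E
```

```text
[339.8046385  185.40584781]
{'XL': ([(array([346.9, 176.9]), 22, array([ 597.7, -161.9])), (array([333.6, 198.1]), 18, array([ 547. , -140.5]))], array([ 597.7, -162.2]), 15.4)}
```

View pics/top2.png

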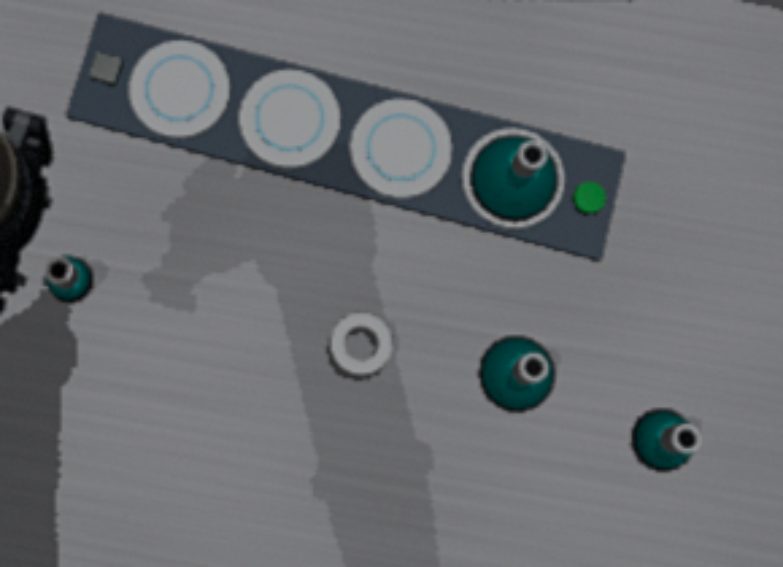

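XL stands 1.1 mm from its pad's centre, next to the green button at (590,197) in this crop. Next are L, M and S, stopping if a grasp is lost.

```bash
sed -i 's/print("gap lifted",current_finger_gap())/print("gap lifted",current_finger_gap()); assert current_finger_gap()>17/' h.py; python3 - <<'E'
from h import *
for k in ("L","M","S"): carry(k)
move_to([300,400,250],ROT)
f=grab_frame("top"); p=f["pixels"]
for k in MASKS:
    s=proj(f,[*PADS[k],10]).astype(int)
    print(k,measure(f,{k:tuple(s)},10)[k],PADS[k])
cv2.imwrite("pics/top3.png",f["pixels"][:,:,::-1])
f=grab_frame("side"); cv2.imwrite("pics/side3.png",f["pixels"][:,:,::-1])
print(current_time_s())
E
```

```text
down False [ 434.6 -189.3   50.7]
L gap 19.022077302157065
gap lifted 19.098753901813474
touch True [608.3 -62.7  60.6] expect z 60
t 19.525
down False [ 401.4 -316.8   40.7]
M gap 19.236810968644015
gap lifted 19.327944909923865
touch True [617.9  36.8  50.6] expect z 50
t 28.725
down False [447.1 197.1  30.7]
S gap 19.16288616084216
gap lifted 19.132634547834577
touch True [627.  136.3  40.6] expect z 40
t 36.4917
S ([(array([193.3, 147.4]), 10, array([612.6, 180.1])), (array([214., 145.]), 21, array([626.2, 135.8])), (array([215.8, 151.4]), 21, array([612.2, 129. ])), (array([217. , 158.2]), 23, array([597.4, 123.3]))], array([626.8, 135.8]), 7.6) (626.8, 136.4)
M ([(array([256.8, 155.1]), 23, array([617.1,  37.2])), (array([256.8, 161.9]), 12, array([601.8,  34.6])), (array([257.4, 171.5]), 20, array([580.7,  29.5]))], array([616.7,  36.8]), 10.1) (617.6, 36.8)
L ([(array([301.3, 166. ]), 24, array([607.1, -62.6])), (array([299.1, 172.2]), 12, array([592.5, -60.1])), (array([297. , 185.1]), 24, array([563.5, -60. ]))], array([606.6, -62.9]), 12.6) (608.0, -62.7)
XL ([(array([346.8, 176.8]), 25, array([ 597.9, -161.5])), (array([324.7, 183. ]), 9, array([ 576.1, -117. ])), (array([343.1, 181.9]), 14, array([ 585.5, -155.3])), (array([332.3, 196.7]), 24, array([ 549.5, -137.3])), (array([347. , 199.2]), 5, array([ 549.6, -168.8]))], array([ 598.1, -162. ]), 15.5) (598.8, -162.1)
38.175
```

View pics/top3.png

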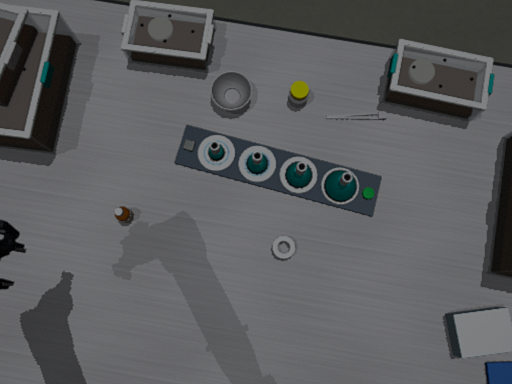

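View pics/side3.png

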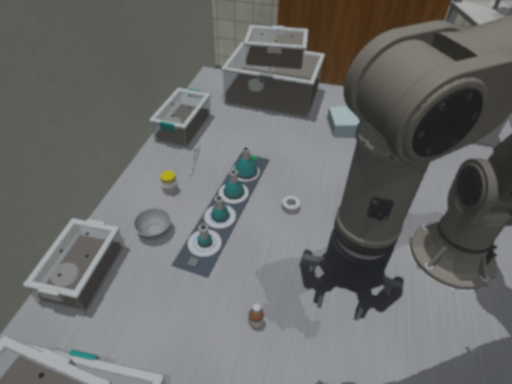

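The masks stand upright on the pads in falling size away from the green button, at (216,152), (257,162), (298,174) and (340,186) in the top view. The bottle is still at (123,214), and the gripper is clear of everything.

```bash
python3 -c "
from rig import *
job_done()"
```

```text
the job is handed in; nothing more can be done
```

All four masks are on the strip in size order: XL on the pad next to the green button, then L, M and S along the row. I picked each one up by its port, lowered it until it touched the pad, and released it. The job was handed in at about 38 s of the 104 s allowed.

- **Position:** in the last top view, each mask's port and rim centres were within about 1.5 mm of its pad's centre (limit 12 mm). They agreed with each other within about 1 mm, so the masks are upright.
- **Bottle:** it is standing at the same pixel as at the start, and the gripper was clear of everything.
- **One disagreement:** the finger gap read about 19 mm on the 22 mm ports for every mask. I put this down to gap-sensor bias or soft finger pads, since the grips held and the placements were accurate.

No check failed.

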